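# Fit the lid spring on the centrifuge's hinge bracket

### The arm

A 6-joint arm with a two-finger parallel gripper is mounted at the origin on the work surface. World frame = base frame: x ahead of the robot, y to its left, z up, the work surface at z = 0. Lengths are in mm, angles in rad, forces in N, time in s.
With the tool pointing down it reaches from about 400 to 925 mm from the base axis. Payload 12.5 kg.
Tool frame: the origin (TCP) lies on the front face of the gripper's body, between the roots of the fingers; the fingertips stand 78 mm ahead of it and the grasp point (between the pads) lies 59 mm ahead of it (env.nose_length is the distance from the TCP to the fingertips, in mm); z points along the fingers, y is the line along which they close (so a half turn about z gives the same grasp; the last joint's range is limited). The gripper opens to 95 mm and grips with 3 to 60 N. Pads are 20 mm wide; open, the fingers measure 119 mm over their backs; the gripper's body (75 mm by 180 mm) begins 59 mm behind the grasp point.
Start: joints at [1.234, 0.491, 1.559, -0, 1.092, -0.106], TCP at [142.952, 608.443, 292.261] pointing down, gripper open.
Joint ranges: [-3.1, 3.1], [-0.84, 2.19], [0.05, 2.79], [-1.13, 4.28], [0.06, 2.93], [-2.69, 2.69]. Speed limits (rad/s): [2.22, 2.22, 2.79, 3.14, 3.14, 3.14].

### API

Orientations are given as [roll, pitch, yaw] about the fixed x, y, z axes, in that order (R = Rz(yaw) Ry(pitch) Rx(roll)).
In Python, from cell import env gives the robot as it stands.
- The arm moves only by the tool jog_arm, never from a script. Its argument "motion" is a list of rows, each a list of 7 numbers: the turn, a rotation vector about the tool's x, y, z in degrees, then the shift along the tool's x, y, z in mm, then the finger opening in mm, from 0 to 95.1. In form: [[wx, wy, wz, x, y, z, hand], ...]. A call has 1 to 10 rows; each row shifts and turns the commanded pose from where the row before left it, along the tool's axes as they then stand; what a row does not reach is not made up. A row lasts 1/8 s, in which the tool goes at most 62.5 mm and 10.7 degrees, less where a joint would pass 70% of its speed; a pose out of reach is approached as far as the arm can. A call is refused whole if a number of a shift passes 62.5 or a number of a turn 10.7, either way. A call with a gripper value outside its range is refused whole. The fingers move at their own pace and stop on an object; the grip force is fixed at half the most. Time passes only in rows, so rows that do not move let the fingers close. It gives the time, the measured TCP pose, the force, the opening and the grip force at its end, in the units of the state.
- env.state(): the state, without advancing time (a new reading comes with each control period).
- env.read_camera(name): name is "scene" or "top" or "wrist"; returns a dict with "color" (400x640x3 uint8, red, green, blue), "z_map" (400x640 float32, mm along the optical axis (not along the pixel's ray), 0 where there is no reading), "camera_matrix" (3x3 intrinsics, pixels), "k1" (the pictures are not rectified: a ray, as slopes to the right and down, at radius r is drawn at 1 + k1 r^2 times it, then the intrinsics apply), "world_to_cam" (4x4, takes a point from world to camera coordinates). Camera axes: x right, y up, looking along -z (the intrinsics and any distortion apply to the point x, -y, -z); pixel columns grow to the right and rows downward; lengths in mm; the calibration is good to about 2 mm. A picture is of the moment at which its call begins.
- env.job_done(): hands the job in; it is judged then, once.
Trained networks look in the newest picture that a camera, given by its name, has taken for a name from the list of things; names that differ only in an ending like _2 or _b are one class to them, and where a whole thing is asked for, a point or a joint stands for the part that bears it (a point fixed in the world has none). Each returns a list of dicts, best first, with "score" (0 to 1); they miss things now and then, are a little off and sometimes report something else, mostly with a low value. They report only what shows in the picture. A call takes as long as a camera call.
- env.recognise(camera, thing): "location" ([column, row] in pixels, amid what is visible of it).
The state is a dict: "t": time; "joints": joint angles; "qvel": joint speeds; "tau": joint torques, N m; "eef_pos": TCP position; "tcp_rot": TCP orientation; "ft_force": force on the tool from outside, world axes, zero at the start; "moment": the same for the moment, N m; "opening": opening from 0.0 (shut) to 1.0 (fully open); "grip_force": force on a finger pad.
Only numpy, scipy, OpenCV 4.12 (cv2) and the standard library are available. Lean on these libraries where they do the work, as an engineer would, in place of code of your own. Each camera call takes 0.05 s, during which the arm holds its last target. There are 200 camera calls.

### The job

Fit the new lid spring (blue sleeve) to the grey hinge bracket: hook its bent-down leg into the yellow-ringed hole, stretch the spring along the bracket and drop its eye over the brass-headed post, right down under the head. Let go so that the spring stays there by its own pull, and leave the worn, rusty spring with the red sleeve lying in its cradle.

Things in the scene. Friction and masses are not known exactly. Their poses are not given: they have to be found in the camera images.
- new_spring: New spring: clean grey steel, blue sleeve, on a white cradle. Origin: eye centre on the coil axis, 70 mm above the counter, which runs to its -x; z up. Eye: flat ring of 4 mm wire, 30 mm inside. Grip the sleeve: x -54 to -22, y ±10, z -10 to 26 mm, sides free. Coils (22 mm thick) to x -126, collar (18 wide, between cradle cheeks up to z 4) to -138, then the leg. 0.14 kg; carry it by the sleeve.
- new_leg_tip (a point): End of the new spring's leg: 6 mm wire bent straight down at the spring's x -150 mm, its end 52 mm below the coil axis. The spring does not bend sideways; pulled lengthwise, the leg moves away from the eye by up to 80 mm. It gives from 1.5 N, then 0.1 N per mm (about 5 N at 36 mm).
- bracket: Grey hinge bracket fixed on the counter, 80 mm wide, 50 mm high, x from -42 to 238 mm. Origin: at counter level under the centre of the yellow-ringed hole; x points along it to the post, z up. Hole: 24 mm across, open at the top face (z 50 mm), 45 mm deep. With the coil axis 88 mm above the counter the leg is 14 mm in the hole and the eye still clears the post's head.
- bracket_post (a point): Post on the bracket, 195 mm from the hole along the bracket's x; point on its axis at the top of its dark shoulder (40 mm across), 66 mm above the counter. Above it a 9 mm neck, 9 mm high, then a brass head 13 mm across, top 79 mm above the counter. Fitted, the eye lies on the shoulder under the head, coil axis 68 mm above the counter, and the spring's pull holds it.
- worn_spring: Worn spring to be left alone: same shape and size, rusty brown with a red sleeve, on a second white cradle. Origin and axes as for the new spring.

How it is judged:
By the outcome, as a careful person would: the job done as asked, in the order asked, and still so for the second after the job is handed in, with the robot touching nothing.
It also fails if it takes over 42 s, if anything falls off the work surface, if the arm or the gripper's body presses on something with over 40 N, if the wrist force passes 120 N, or if a joint passes its speed limit or range.

## Working session

There is one attempt and no reset: what is moved stays moved. The work goes in short steps, Python scripts to look and compute and a tool call to move; the robot and the scene stay as the last step left them, time stands still between calls to the robot, and variables do not carry over. Pictures are saved under pics/ and viewed, at most 10 in all, crops included, and the job is handed in when it is done.

Besides the shell and the picture viewer there is one more tool, called after ">>>" by a JSON object that holds its "fn" and its "kwargs", one argument or row to a line. jog_arm: Moves the arm, as the interface text tells. Its arguments: {"type":"object","properties":{"motion":{"type":"array"}},"required":["motion"]}

```bash
mkdir -p pics; ls; cat > h.py <<'E'
import numpy as np, cv2
from cell import env
def pix2world(c,uv,depth=None,z=None):
    K=np.array(c["camera_matrix"]);k1=c["k1"];T=np.linalg.inv(np.array(c["world_to_cam"]))
    uv=np.asarray(uv,float).reshape(-1,1,2)
    p=cv2.undistortPoints(uv,K,np.array([k1,0,0,0,0.]))[:,0]
    d=np.c_[p[:,0],-p[:,1],-np.ones(len(p))]
    o=T[:3,3];D=d@T[:3,:3].T
    s=np.asarray(depth,float) if depth is not None else (np.asarray(z,float)-o[2])/D[:,2]
    return o+D*np.reshape(s,(-1,1))
def world2pix(c,P):
    T=np.array(c["world_to_cam"]);q=np.asarray(P,float).reshape(-1,3)@T[:3,:3].T+T[:3,3]
    s=np.c_[q[:,0]/-q[:,2],-q[:,1]/-q[:,2]];r=(s**2).sum(1,keepdims=True)
    s=s*(1+c["k1"]*r);K=np.array(c["camera_matrix"])
    return np.c_[K[0,0]*s[:,0]+K[0,2],K[1,1]*s[:,1]+K[1,2]]
def cloud(c):
    h,w=c["z_map"].shape;u,v=np.meshgrid(np.arange(w),np.arange(h))
    return pix2world(c,np.c_[u.ravel(),v.ravel()],depth=c["z_map"].ravel()).reshape(h,w,3)
def save(n,im): cv2.imwrite("pics/"+n,im[...,::-1])
E
python3 - <<'E'
from h import *
np.set_printoptions(precision=1,suppress=True)
for n in("top","scene"):
    c=env.read_camera(n);save(n+"0.png",c["color"]);C=cloud(c)
    print(n,np.linalg.inv(c["world_to_cam"])[:3,3])
    for t in("new_spring","worn_spring","new_leg_tip","bracket","bracket_post"):
        for r in env.recognise(n,t)[:2]:
            u,v=np.round(r["location"]).astype(int)
            print(t,r["score"],u,v,C[v,u])
s=env.state();print(s["t"],s["eef_pos"],s["tcp_rot"],s["ft_force"])
E
```

```text
pics
top [ 436.6  -34.6 1042.4]
new_spring 0.91 402 154 [ 610.3 -233.    70.9]
worn_spring 0.62 423 227 [ 434.3 -276.2   76.7]
bracket 0.76 257 192 [525.8 119.5  50.4]
bracket_post 0.66 258 187 [538.2 117.3  48.5]
scene [1248.9  332.7  731. ]
new_spring 0.74 223 205 [ 614.3 -209.6   83.4]
worn_spring 0.9 253 163 [ 455.8 -226.4   97.7]
new_leg_tip 0.38 196 201 [ 628.7 -275.4   83.1]
bracket 0.82 376 244 [553.7 138.2  51.7]
bracket_post 0.71 374 244 [556.4 134.6  52.5]
0.6 [143.  608.4 292.3] [3.1 0.  2.9] [-0.6 -0.5 -0.1]
```

View pics/top0.png

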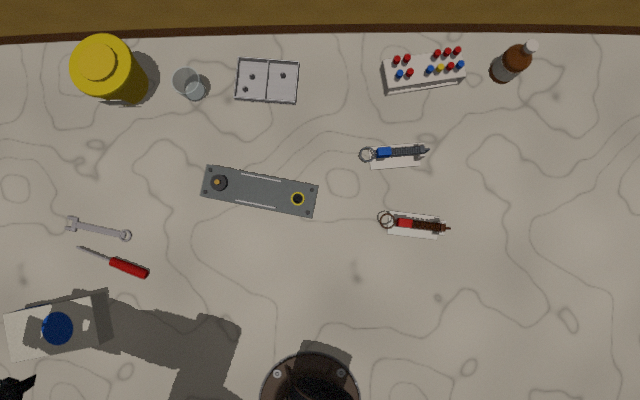

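View pics/scene0.png

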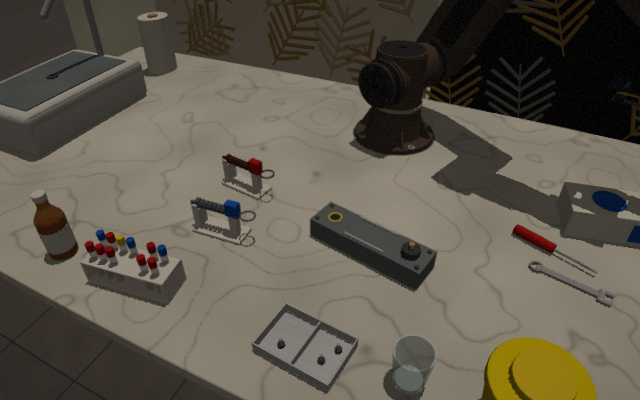

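The top picture shows the new spring's eye at (366,155) with its blue sleeve at (384,152), the worn spring's eye at (386,219), the hole at (298,198) and the post at (218,182). The scene picture agrees. The new spring points to +y, and so does the bracket.

```bash
python3 - <<'E'
from h import *
np.set_printoptions(precision=1,suppress=True)
c=env.read_camera("top");C=cloud(c);hsv=cv2.cvtColor(c["color"],cv2.COLOR_RGB2HSV)
def blob(lo,hi,box):
    m=cv2.inRange(hsv,lo,hi);k=np.zeros_like(m);x0,y0,x1,y1=box;k[y0:y1,x0:x1]=m[y0:y1,x0:x1]
    v,u=np.nonzero(k);return u,v
u,v=blob((100,120,40),(130,255,255),(350,135,440,170));P=C[v,u];P=P[P[:,2]>85]
print("sleeve",len(u),u.mean(),v.mean(),np.median(P,0)if len(P) else 0,cv2.minAreaRect(np.c_[u,v].astype(np.float32)))
print(" at z96",pix2world(c,[u.mean(),v.mean()],z=[96]))
u,v=blob((20,120,80),(35,255,255),(280,180,315,215));h=[(u.min()+u.max())/2,(v.min()+v.max())/2];print("ring",h,u.mean(),v.mean())
H=pix2world(c,[u.mean(),v.mean()],z=[50])[0];print(H)
u,v=blob((10,100,100),(35,255,255),(205,170,232,195));print("head",len(u),u.mean(),v.mean())
Pp=pix2world(c,[u.mean(),v.mean()],z=[79])[0];print(Pp,Pp-H,np.hypot(*(Pp-H)[:2]),np.degrees(np.arctan2(*(Pp-H)[1::-1])))
# coils: points with z>72 in box
b=C[140:172,355:440].reshape(-1,3);b=b[(b[:,2]>74)&(b[:,2]<110)]
m=b[:,:2].mean(0);w,V=np.linalg.eigh(np.cov((b[:,:2]-m).T));print("axis",m,V[:,1],np.degrees(np.arctan2(V[1,1],V[0,1])),((b[:,:2]-m)@V[:,1]).min(),((b[:,:2]-m)@V[:,1]).max())
print("eye",pix2world(c,[366,155],z=[70]),"leg",pix2world(c,[429,150],z=[70]))
print(np.linalg.inv(env.read_camera("wrist")["world_to_cam"]),c["camera_matrix"][0])
print(env.state()["tcp_rot"])
E
```

```text
sleeve 144 383.59722222222223 151.86111111111111 [ 613.5 -186.1   95.3] ((383.5, 152.0), (10.0, 15.0), 90.0)
 at z96 [[ 611.5 -184.7   96. ]]
ring [np.float64(297.5), np.float64(198.5)] 297.4155844155844 198.05194805194805
[509.5  21.   50. ]
head 23 216.47826086956522 181.3913043478261
[550.1 211.8  79. ] [ 40.6 190.8  29. ] 195.0685233232979 77.97367186743199
axis [ 616.7 -225.1] [-0.1  1. ] 95.17033640466595 -67.54540845766229 63.91702358768397
eye [[ 609.2 -146.2   70. ]] leg [[ 619.4 -299.    70. ]]
[[  0.2  -0.9  -0.2  80.1]
 [  1.    0.2   0.1 623.2]
 [ -0.   -0.2   1.  384.2]
 [  0.    0.    0.    1. ]] [409.    0.  319.3]
[3.1 0.  2.9]
```

```bash
cat >> h.py <<'E'
from scipy.spatial.transform import Rotation as Ro
def plan(x,y,z,yaw,start=None,n=None,rmin=0):
    "tool-frame rows from the present pose to a down pose at yaw (deg)"
    s=env.state();p=np.array(s["eef_pos"]);R=Ro.from_euler("xyz",s["tcp_rot"])
    T=Ro.from_euler("xyz",[180,0,yaw],degrees=True);g=np.array([x,y,z],float)
    rv=(R.inv()*T).as_rotvec(degrees=True);d=g-p
    n=n or max(1,int(np.ceil(max(np.abs(rv).max()/10.5,np.linalg.norm(d)/60))))
    print("t",round(s["t"],2),"pos",np.round(p,1),"rpy",np.round(R.as_euler("xyz",degrees=True),2),"F",np.round(s["ft_force"],1),"open",s["opening"])
    print("turn",np.round(rv,2),"n",n)
    for i in range(n):
        Ri=R*Ro.from_rotvec(rv*i/n,degrees=True)
        print(np.round(np.r_[rv/n,Ri.inv().apply(d/n)],1).tolist())
E
python3 - <<'E'
from h import *
plan(480,200,300,94)
E
```

```text
t 0.7 pos [143.  608.4 292.3] rpy [179.99   0.   166.78] F [ 0.1 -0.1  0.4] open 0.997583108546001
turn [ 1.000e-02 -0.000e+00  7.278e+01] n 9
[0.0, -0.0, 8.1, -46.8, -35.6, -0.9]
[0.0, -0.0, 8.1, -51.4, -28.7, -0.9]
[0.0, -0.0, 8.1, -54.9, -21.2, -0.9]
[0.0, -0.0, 8.1, -57.3, -13.2, -0.9]
[0.0, -0.0, 8.1, -58.6, -5.0, -0.9]
[0.0, -0.0, 8.1, -58.7, 3.3, -0.9]
[0.0, -0.0, 8.1, -57.7, 11.5, -0.9]
[0.0, -0.0, 8.1, -55.5, 19.5, -0.9]
[0.0, -0.0, 8.1, -52.2, 27.1, -0.9]
```

>>> {"fn": "jog_arm", "kwargs": {
  "motion": [
    [0, 0, 8.1, -47, -36, -1, 95],
    [0, 0, 8.1, -51, -29, -1, 95],
    [0, 0, 8.1, -55, -21, -1, 95],
    [0, 0, 8.1, -57, -13, -1, 95],
    [0, 0, 8.1, -59, -5, -1, 95],
    [0, 0, 8.1, -59, 3, -1, 95],
    [0, 0, 8.1, -58, 11, -1, 95],
    [0, 0, 8.1, -55, 19, -1, 95],
    [0, 0, 8, -52, 27, -1, 95]
  ]
}}

```text
t: 1.82
eef_pos: [479.4, 197.3, 301.5]
tcp_rot: [3.141, -0.0, 1.635]
ft_force: [1.1, 1.0, -0.5]
opening: 1.003
grip_force: 0.0
```

```bash
python3 - <<'E'
from h import *
plan(612,-200,280,94)
E
```

```text
t 1.82 pos [479.4 197.3 301.5] rpy [ 1.7997e+02 -1.0000e-02  9.3700e+01] F [ 1.1  1.  -0.5] open 1.0034623117590908
turn [ 0.03 -0.01 -0.3 ] n 7
[0.0, -0.0, -0.0, -57.9, 15.2, 3.1]
[0.0, -0.0, -0.0, -57.9, 15.2, 3.1]
[0.0, -0.0, -0.0, -57.9, 15.2, 3.1]
[0.0, -0.0, -0.0, -57.9, 15.1, 3.1]
[0.0, -0.0, -0.0, -57.9, 15.1, 3.1]
[0.0, -0.0, -0.0, -57.9, 15.0, 3.1]
[0.0, -0.0, -0.0, -57.9, 15.0, 3.1]
```

Stop a bit above and look from close.

>>> {"fn": "jog_arm", "kwargs": {
  "motion": [
    [0, 0, 0, -58, 15, 3, 95],
    [0, 0, 0, -58, 15, 3, 95],
    [0, 0, 0, -58, 15, 3, 95],
    [0, 0, 0, -58, 15, 3, 95],
    [0, 0, 0, -58, 15, 3, 95],
    [0, 0, 0, -58, 15, 3, 95],
    [0, 0, 0, -58, 15, 3, 95],
    [0, 0, 0, 0, 0, 0, 95]
  ]
}}

```text
t: 2.82
eef_pos: [611.6, -202.4, 279.2]
tcp_rot: [-3.141, 0.0, 1.636]
ft_force: [-0.6, 1.1, 0.0]
opening: 1.0
grip_force: 0.0
```

```bash
python3 - <<'E'
from h import *
np.set_printoptions(precision=1,suppress=True)
c=env.read_camera("wrist");save("w1.png",c["color"]);C=cloud(c);hsv=cv2.cvtColor(c["color"],cv2.COLOR_RGB2HSV)
m=cv2.inRange(hsv,(100,120,40),(130,255,255))>0
P=C[m];P=P[(P[:,2]>88)&(P[:,2]<104)];print(len(P),P.mean(0),P.min(0),P.max(0))
print(cv2.minAreaRect(P[:,:2].astype(np.float32)))
b=C.reshape(-1,3);b=b[(b[:,2]>76)&(b[:,2]<110)&(abs(b[:,0]-612)<60)&(b[:,1]<-170)]
print(b.min(0),b.max(0),cv2.minAreaRect(b[:,:2].astype(np.float32)))
print(cv2.fitLine(b[:,:2].astype(np.float32),cv2.DIST_HUBER,0,.01,.01).ravel())
e=C.reshape(-1,3);e=e[(e[:,2]>66)&(e[:,2]<76)&(abs(e[:,0]-612)<60)&(e[:,1]>-168)&(e[:,1]<-110)]
print(len(e),e.min(0),e.max(0),cv2.minEnclosingCircle(e[:,:2].astype(np.float32)))
for t in("new_spring","new_leg_tip"):
  for r in env.recognise("wrist",t)[:2]:print(t,r)
plan(612,-185,280,94)
E
```

```text
794 [ 619.7 -187.8   95.2] [ 605.  -223.6   88.2] [ 800.5 -171.4   98.1]
((702.7640380859375, -196.82276916503906), (33.12546920776367, 199.5174560546875), 83.84878540039062)
[ 604.8 -267.8   76. ] [ 629.  -171.4   98.1] ((617.7232055664062, -219.69361877441406), (19.35236167907715, 95.91564178466797), 3.9803593158721924)
[   0.1   -1.   617.3 -213.4]
529 [ 593.1 -168.    68.5] [ 631.5 -131.8   73.9] ((612.2738647460938, -149.9658660888672), 19.27530288696289)
new_spring {'location': [327.7, 196.3], 'score': 0.69}
t 2.98 pos [ 610.9 -198.1  280.1] rpy [-180.   -0.   94.] F [ 0.4 -0.1 -0.5] open 0.9992924196147503
turn [-0. -0. -0.] n 1
[-0.0, -0.0, -0.0, 13.0, 2.0, 0.1]
```

View pics/w1.png

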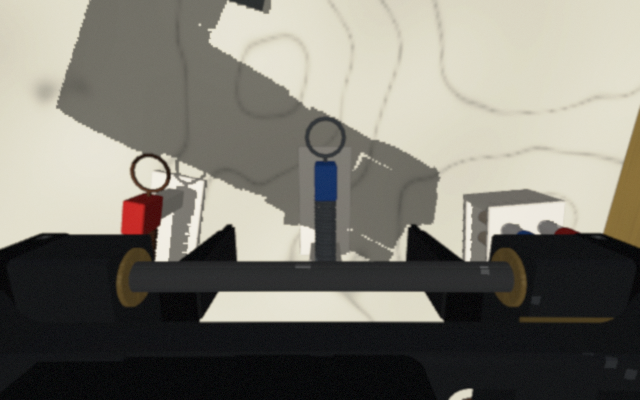

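The wrist picture shows the new spring's eye at (325,137) and its sleeve at (326,180), midway between the fingers. The worn spring is at (150,172), well clear. The sleeve centre is at (615,-188) with the spring at 94°, so I lower onto it.

>>> {"fn": "jog_arm", "kwargs": {
  "motion": [
    [0, 0, 0, 10, 5, 30, 95],
    [0, 0, 0, 0, 0, 40, 95],
    [0, 0, 0, 0, 0, 40, 95],
    [0, 0, 0, 0, 0, 23, 95],
    [0, 0, 0, 0, 0, 10, 95],
    [0, 0, 0, 0, 0, 0, 95]
  ]
}}

```text
t: 3.72
eef_pos: [615.6, -187.7, 137.5]
tcp_rot: [-3.142, -0.0, 1.641]
ft_force: [-0.2, -1.6, 0.2]
opening: 1.0
grip_force: 0.0
```

```bash
python3 - <<'E'
from h import *
plan(615.2,-187.9,137,94)
E
```

```text
t 3.73 pos [ 615.6 -187.7  137.5] rpy [-1.800e+02 -1.000e-02  9.403e+01] F [-0.2 -1.6  0.2] open 0.9997279722466348
turn [-0.   -0.01  0.03] n 1
[-0.0, -0.0, 0.0, -0.2, -0.4, 0.5]
```

>>> {"fn": "jog_arm", "kwargs": {
  "motion": [
    [0, 0, 0, 0, 0, 0, 40],
    [0, 0, 0, 0, 0, 0, 10],
    [0, 0, 0, 0, 0, 0, 0],
    [0, 0, 0, 0, 0, 0, 0],
    [0, 0, 0, 0, 0, 0, 0],
    [0, 0, 0, 0, 0, 0, 0],
    [0, 0, 0, 0, 0, 0, 0],
    [0, 0, 0, 0, 0, 0, 0]
  ]
}}

```text
t: 4.72
eef_pos: [615.5, -188.4, 137.2]
tcp_rot: [-3.142, -0.0, 1.64]
ft_force: [-1.4, 0.0, 1.1]
opening: 0.217
grip_force: 0.3
```

>>> {"fn": "jog_arm", "kwargs": {
  "motion": [
    [0, 0, 0, 0, 0, 0, 0],
    [0, 0, 0, 0, 0, 0, 0],
    [0, 0, 0, 0, 0, 0, 0]
  ]
}}

```text
t: 5.1
eef_pos: [615.5, -188.4, 137.2]
tcp_rot: [-3.141, -0.0, 1.64]
ft_force: [-0.3, 0.6, 0.5]
opening: 0.209
grip_force: 30.0
```

>>> {"fn": "jog_arm", "kwargs": {
  "motion": [
    [0, 0, 0, 0, 0, -10, 0],
    [0, 0, 0, 0, 0, -20, 0],
    [0, 0, 0, 0, 0, -35, 0],
    [0, 0, 0, 0, 0, -35, 0],
    [0, 0, 0, 0, 0, 0, 0]
  ]
}}

```text
t: 5.72
eef_pos: [616.2, -188.7, 240.4]
tcp_rot: [3.137, 0.002, 1.64]
ft_force: [-0.1, 0.7, -2.4]
opening: 0.208
grip_force: 30.0
```

```bash
python3 - <<'E'
from h import *
np.set_printoptions(precision=2,suppress=True)
def see(tag):
    c=env.read_camera("wrist");C=cloud(c);s=env.state();p=np.array(s["eef_pos"]);R=Ro.from_euler("xyz",s["tcp_rot"])
    L=R.inv().apply(C.reshape(-1,3)-p)   # tool frame
    e=L[(L[:,0]>17)&(L[:,0]<62)&(abs(L[:,1])<30)&(L[:,2]>55)&(L[:,2]<80)]
    print(len(e),e.min(0),e.max(0),np.median(e,0),cv2.minEnclosingCircle(e[:,:2].astype(np.float32)))
    save(tag,c["color"]);print(env.state()["moment"],env.state()["ft_force"])
see("w2.png")
c=env.read_camera("scene");save("s2.png",c["color"][120:270,150:400].repeat(3,0).repeat(3,1))
# hole target: eye = hole+150*dir(78); tool = hole+112*dir
a=np.radians(78);h=np.array([509.5,21]);d=np.array([np.cos(a),np.sin(a)])
print(h+112*d);plan(*(h+112*d),227,78)
E
```

```text
1772 [ 17.04 -17.48  61.84] [57.23 20.47 67.29] [39.36  1.48 64.04] ((37.13799285888672, 1.2208253145217896), 20.103458404541016)
[-0.05  0.08  0.02] [-0.57  0.28 -2.07]
[532.79 130.55]
t 5.83 pos [ 615.3 -188.3  237.1] rpy [180.    -0.01  93.98] F [ 0.  -0.2 -1.9] open 0.21059069978623457
turn [ 0.   -0.01 15.98] n 6
[0.0, -0.0, 2.7, 54.0, -10.0, 1.7]
[0.0, -0.0, 2.7, 53.5, -12.5, 1.7]
[0.0, -0.0, 2.7, 52.8, -15.0, 1.7]
[0.0, -0.0, 2.7, 52.1, -17.4, 1.7]
[0.0, -0.0, 2.7, 51.2, -19.8, 1.7]
[0.0, -0.0, 2.7, 50.2, -22.2, 1.7]
```

View pics/s2.png

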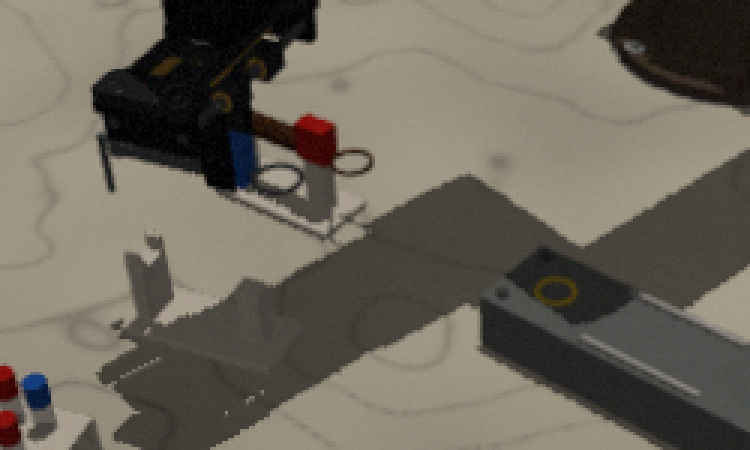

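The scene crop shows the new spring hanging level from the gripper, with its leg at (105,165) and its eye at (278,178). Its cradle is empty and the worn spring is untouched.

>>> {"fn": "jog_arm", "kwargs": {
  "motion": [
    [0, 0, 2, 40, -8, 0, 0],
    [0, 0, 2.7, 54, -12, 2, 0],
    [0, 0, 2.7, 53, -15, 2, 0],
    [0, 0, 2.7, 52, -17, 2, 0],
    [0, 0, 2.7, 51, -20, 2, 0],
    [0, 0, 2.7, 50, -22, 2, 0],
    [0, 0, 0.5, 14, -6, 2, 0],
    [0, 0, 0, 0, 0, 0, 0],
    [0, 0, 0, 0, 0, 0, 0]
  ]
}}

```text
t: 6.95
eef_pos: [531.5, 130.0, 224.9]
tcp_rot: [-3.141, 0.0, 1.36]
ft_force: [0.5, -0.3, -0.6]
opening: 0.208
grip_force: 30.0
```

```bash
python3 - <<'E'
from h import *
np.set_printoptions(precision=2,suppress=True)
c=env.read_camera("wrist");save("w3.png",c["color"]);C=cloud(c);s=env.state();p=np.array(s["eef_pos"]);R=Ro.from_euler("xyz",s["tcp_rot"])
L=R.inv().apply(C.reshape(-1,3)-p)
e=L[(L[:,0]>17)&(L[:,0]<62)&(abs(L[:,1])<30)&(L[:,2]>55)&(L[:,2]<80)]
print(np.median(e,0),cv2.minEnclosingCircle(e[:,:2].astype(np.float32)))
# post head
W=C.reshape(-1,3);k=W[(W[:,2]>74)&(W[:,2]<84)&(np.hypot(W[:,0]-550,W[:,1]-212)<25)];print("head",len(k),k.mean(0),cv2.minEnclosingCircle(k[:,:2].astype(np.float32)) if len(k) else 0)
k=W[(W[:,2]>62)&(W[:,2]<70)&(np.hypot(W[:,0]-550,W[:,1]-212)<35)];print("shoulder",len(k),cv2.minEnclosingCircle(k[:,:2].astype(np.float32)) if len(k) else 0)
for n in("scene","top"):
    c=env.read_camera(n)
    for t in("new_leg_tip","bracket_post","bracket"):
        for r in env.recognise(n,t)[:2]:print(n,t,r["location"],r["score"])
    print(world2pix(c,[[509.5,21,50],[550,211.8,79]]))
    if n=="scene": save("s3.png",c["color"][130:280,260:460].repeat(4,0).repeat(4,1))
plan(532.8,130.5,217,78)
E
```

```text
[37.85  0.71 66.09] ((36.7170295715332, 0.9351174831390381), 21.200857162475586)
head 278 [550.56 210.56  78.39] ((550.4249267578125, 210.46331787109375), 6.692390441894531)
shoulder 2083 ((550.4985961914062, 210.90110778808594), 20.287351608276367)
scene bracket_post [374.2, 244.8] 0.55
scene bracket [377.3, 240.9] 0.68
[[334.25 217.39]
 [411.33 243.77]]
top new_leg_tip [284.6, 193.6] 0.38
top bracket_post [291.1, 196.6] 0.89
top bracket [291.7, 202.0] 0.62
[[297.42 198.04]
 [216.47 181.44]]
t 7.4 pos [531.2 130.9 225.3] rpy [180.    -0.    77.96] F [ 0.3  0.7 -1.5] open 0.2097028388340364
turn [ 0.   -0.   -0.04] n 1
[0.0, -0.0, -0.0, -0.0, 1.6, 8.3]
```

View pics/s3.png

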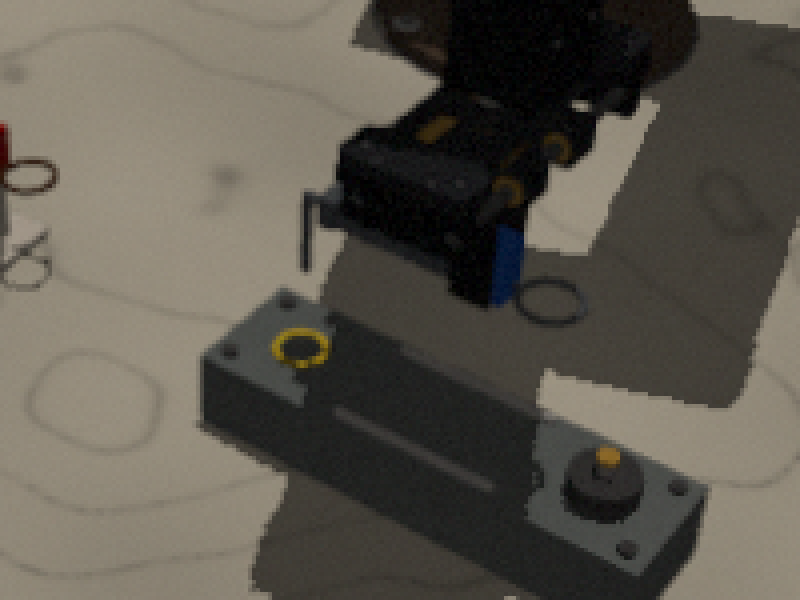

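View pics/w3.png

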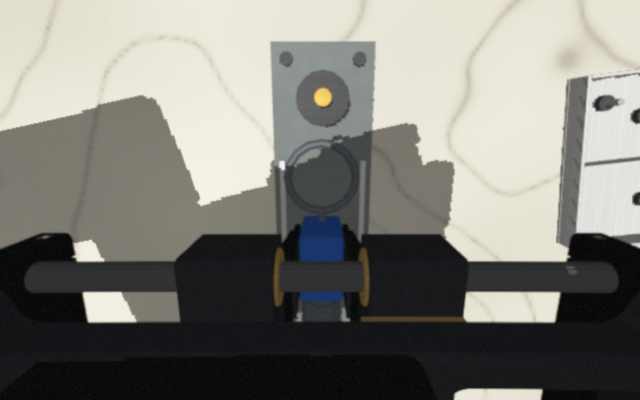

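The scene crop shows the leg tip at (306,268) over the yellow hole at (300,348). In the wrist picture the eye at (322,176) is in line with the brass head at (322,97). The eye-to-post distance measures 44.7 mm against an expected 45, so I shift 1.5 mm sideways and lower to a coil axis of 88 mm.

>>> {"fn": "jog_arm", "kwargs": {
  "motion": [
    [0, 0, 0, 0, 1.5, 20, 0],
    [0, 0, 0, 0, 0, 25, 0],
    [0, 0, 0, 0, 0, 10, 0],
    [0, 0, 0, 0, 0, 8, 0],
    [0, 0, 0, 0, 0, 8, 0],
    [0, 0, 0, 0, 0, 0, 0]
  ]
}}

```text
t: 8.15
eef_pos: [532.6, 130.8, 154.0]
tcp_rot: [-3.141, 0.0, 1.361]
ft_force: [0.3, 1.5, -2.3]
opening: 0.207
grip_force: 30.0
```

```bash
python3 - <<'E'
from h import *
c=env.read_camera("scene");save("s4.png",c["color"][130:280,260:460].repeat(4,0).repeat(4,1))
plan(532.8,130.5,154.5,78)
E
```

```text
t 8.2 pos [532.7 130.8 154.4] rpy [ 1.7999e+02 -1.0000e-02  7.7980e+01] F [ 0.1 -0.6 -0.8] open 0.2086663007578382
turn [ 0.01 -0.01 -0.02] n 1
[0.0, -0.0, -0.0, -0.3, 0.2, -0.1]
```

View pics/s4.png

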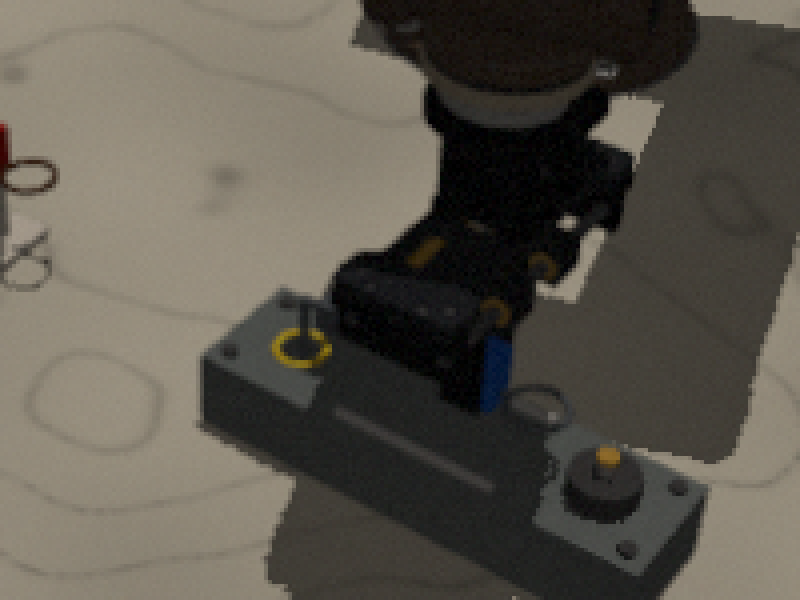

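The leg stands in the yellow ring at (300,348) and the eye is clear of the post. Now I stretch the spring.

>>> {"fn": "jog_arm", "kwargs": {
  "motion": [
    [0, 0, 0, 8, 0, 0, 0],
    [0, 0, 0, 10, 0, 0, 0],
    [0, 0, 0, 10, 0, 0, 0],
    [0, 0, 0, 10, 0, 0, 0],
    [0, 0, 0, 7, 0, 0, 0],
    [0, 0, 0, 0, 0, 0, 0],
    [0, 0, 0, 0, 0, 0, 0]
  ]
}}

```text
t: 9.07
eef_pos: [541.9, 174.7, 154.2]
tcp_rot: [-3.141, 0.0, 1.361]
ft_force: [0.0, -5.1, -1.4]
opening: 0.21
grip_force: 30.0
```

```bash
python3 - <<'E'
from h import *
np.set_printoptions(precision=2,suppress=True)
c=env.read_camera("wrist");save("w5.png",c["color"]);C=cloud(c);s=env.state();p=np.array(s["eef_pos"]);R=Ro.from_euler("xyz",s["tcp_rot"])
L=R.inv().apply(C.reshape(-1,3)-p)
hs=cv2.cvtColor(c["color"],cv2.COLOR_RGB2HSV).reshape(-1,3)
near=(L[:,0]>17)&(L[:,0]<62)&(abs(L[:,1])<30)
e=L[near&(L[:,2]>60)&(L[:,2]<69.5)];print("eye",len(e),np.median(e,0),cv2.minEnclosingCircle(e[:,:2].astype(np.float32)))
b=L[near&(hs[:,0]>10)&(hs[:,0]<35)&(hs[:,1]>120)&(hs[:,2]>80)];print("head",len(b),np.median(b,0),b.min(0),b.max(0))
plan(532.7+45*.2079,130.8+45*.978,154.4,78)
E
```

```text
eye 1813 [39.23  0.79 66.1 ] ((36.62178421020508, 0.8955744504928589), 21.223867416381836)
head 1180 [ 31.38   2.88 -16.73] [ 19.62 -10.61 -26.06] [43.71 29.94 89.38]
t 9.12 pos [541.9 174.6 154.2] rpy [-179.99    0.02   77.99] F [ 0.  -5.5 -0.5] open 0.2089722029148975
turn [-0.01  0.02 -0.01] n 1
[-0.0, 0.0, -0.0, 0.2, 0.1, -0.2]
```

View pics/w5.png

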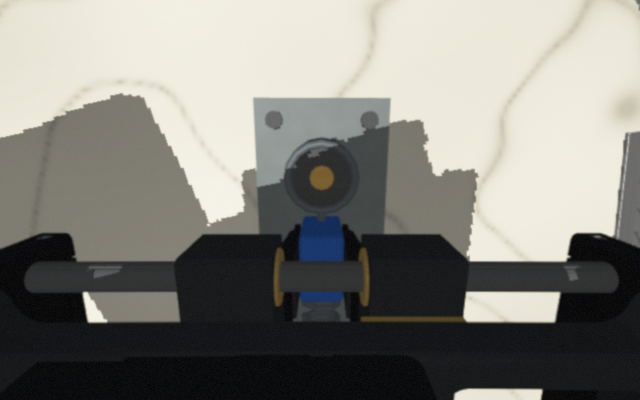

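The brass head at (322,178) is centred in the eye, and the 5 N pull shows the leg is hooked. I lower it now.

>>> {"fn": "jog_arm", "kwargs": {
  "motion": [
    [0, 0, 0, 0, 0, 5, 0],
    [0, 0, 0, 0, 0, 5, 0],
    [0, 0, 0, 0, 0, 5, 0],
    [0, 0, 0, 0, 0, 2, 0],
    [0, 0, 0, 0, 0, 1, 0],
    [0, 0, 0, 0, 0, 0, 0]
  ]
}}

```text
t: 9.88
eef_pos: [542.1, 174.6, 137.4]
tcp_rot: [3.141, -0.0, 1.361]
ft_force: [-6.1, -8.5, 15.9]
opening: 0.21
grip_force: 30.0
```

```bash
python3 - <<'E'
from h import *
np.set_printoptions(precision=2,suppress=True)
c=env.read_camera("wrist");C=cloud(c);s=env.state();p=np.array(s["eef_pos"]);R=Ro.from_euler("xyz",s["tcp_rot"])
C2=C.reshape(-1,3);L=R.inv().apply(C2-p)
a=np.hypot(L[:,0]-37,L[:,1]-.9)
for lo,hi in((0,6),(9,14),(15.5,18.5),(22,26)):
    q=(a>lo)&(a<hi)&(L[:,2]>40)&(L[:,0]>25);print(lo,hi,q.sum(),np.percentile(C2[q,2],[10,50,90]) if q.any() else 0)
q=(a>15.5)&(a<18.5)&(L[:,2]>40)&(L[:,0]>25)
for s_ in(-1,1): print("side y",s_,np.median(C2[q&(L[:,1]*s_>8),2]))
print("far",np.median(C2[q&(L[:,0]>48),2]))
c2=env.read_camera("scene")
a_=np.vstack([c["color"][110:240,240:400].repeat(4,0).repeat(4,1)[:, :640]])
save("w6.png",np.vstack([c["color"][120:240,250:400].repeat(3,0).repeat(3,1)[:,:450],c2["color"][215:285,350:425].repeat(3,0).repeat(6,1)[:,:450]]))
print(env.state()["ft_force"],env.state()["moment"],env.state()["eef_pos"])
E
```

```text
0 6 514 [77.49 78.43 79.17]
9 14 1286 [64.76 65.59 66.4 ]
15.5 18.5 999 [67.94 69.56 70.84]
22 26 1288 [48.73 49.59 50.42]
side y -1 69.80922636557304
side y 1 69.78592030995712
far 68.8071611619975
[-5.7  -8.78 16.54] [-1.07  0.93  0.23] [542.07 174.61 137.39]
```

View pics/w6.png

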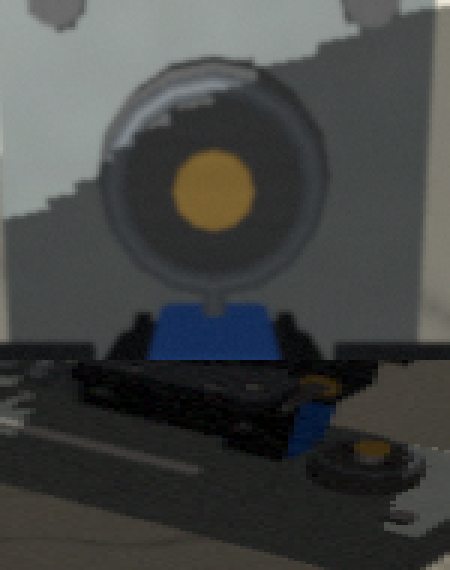

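The crop shows the ring lying on the dark shoulder around the brass head. Its top measures 69.8 mm, as it should when seated. I ease off the pressure and let the eye back against the neck.

>>> {"fn": "jog_arm", "kwargs": {
  "motion": [
    [0, 0, 0, 0, 0, -0.8, 0],
    [0, 0, 0, -4, 0, 0, 0],
    [0, 0, 0, -4, 0, 0, 0],
    [0, 0, 0, -2, 0, 0, 0],
    [0, 0, 0, 0, 0, 0, 0]
  ]
}}

```text
t: 10.6
eef_pos: [540.4, 165.1, 137.6]
tcp_rot: [3.14, -0.001, 1.36]
ft_force: [-0.4, -2.4, 8.0]
opening: 0.206
grip_force: 30.0
```

>>> {"fn": "jog_arm", "kwargs": {
  "motion": [
    [0, 0, 0, -0.5, 0, -0.5, 0],
    [0, 0, 0, 0, 0, 0, 30],
    [0, 0, 0, 0, 0, 0, 50],
    [0, 0, 0, 0, 0, 0, 60],
    [0, 0, 0, 0, 0, 0, 60],
    [0, 0, 0, 0, 0, 0, 60]
  ]
}}

```text
t: 11.35
eef_pos: [539.8, 164.5, 137.5]
tcp_rot: [-3.142, -0.0, 1.361]
ft_force: [-0.7, -0.5, 0.6]
opening: 0.618
grip_force: 0.0
```

>>> {"fn": "jog_arm", "kwargs": {
  "motion": [
    [0, 0, 0, 0, 0, -15, 60],
    [0, 0, 0, 0, 0, -30, 60],
    [0, 0, 0, 0, 0, -50, 60],
    [0, 0, 0, 0, 0, -50, 60],
    [0, 0, 0, -50, 0, -20, 60],
    [0, 0, 0, -30, 0, 0, 60],
    [0, 0, 0, 0, 0, 0, 60]
  ]
}}

```text
t: 12.22
eef_pos: [522.7, 84.9, 304.0]
tcp_rot: [3.14, -0.0, 1.359]
ft_force: [-0.1, 1.7, 0.4]
opening: 0.634
grip_force: 0.0
```

```bash
python3 - <<'E'
from h import *
np.set_printoptions(precision=2,suppress=True)
c=env.read_camera("wrist");C=cloud(c).reshape(-1,3)
d=np.array([np.cos(np.radians(78)),np.sin(np.radians(78))]);o=np.array([509.5,21])
q=C[:,:2]-o;X=q@d;Y=q@np.array([-d[1],d[0]])
r=np.hypot(X-184.5,Y);m=(r>15)&(r<19)&(C[:,2]>60)&(X>172);print("ring z",m.sum(),np.percentile(C[m,2],[10,50,90]))
c2=env.read_camera("scene")
save("f7.png",np.vstack([c["color"],c2["color"]])[:, :][0:0] if 0 else np.vstack([cv2.resize(c["color"],(480,300)),cv2.resize(c2["color"][170:290,290:482],(480,300),interpolation=0)]))
print(env.state()["ft_force"],env.state()["t"])
E
```

```text
ring z 305 [65.72 69.33 71.13]
[ 0.44  0.96 -0.59] 12.325
```

View pics/f7.png

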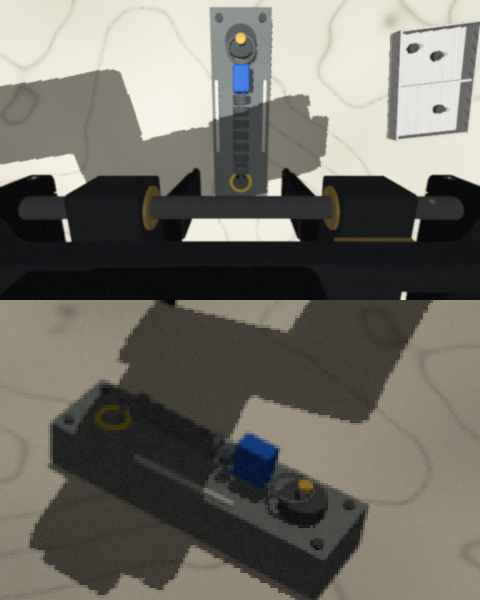

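The spring lies stretched along the bracket. Its leg is in the ringed hole at (240,182) in the upper part, and its eye is under the brass head at (240,40), with the ring top at about 69–70 mm. The gripper is clear.

```bash
python3 -c "
from cell import env
print(env.job_done())"
```

```text
the job is handed in; nothing more can be done
None
```

The new spring is fitted, with its leg in the yellow-ringed hole and its eye seated under the brass head, held by its own pull; the worn spring was left in its cradle, and the job was handed in at about 12.3 s (no verdict was returned).

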